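Put the thermometer away in its aluminium case

TASK

Open the end flap of the aluminium case, slide the white stick thermometer into it lens end first without forcing it until it is fully home, and shut the flap. Let go of everything and leave the other things on the changing table where they are.

Things in the scene. Friction and masses are not known exactly. Their poses are not given: they have to be found in the camera images.
- thermometer: white plastic stick thermometer, a bar 140 mm long (x), 30 mm wide (y), 22 mm high (z), about 90 g, lying flat on the table, its dark display and grey button upwards, its lens end pointing more or less away from the robot. Origin: centre of its underside; +x towards the lens end
- nose (a point): centre of the thermometer's lens-end face (70 mm ahead of the middle, 11 mm above its underside); axes as the thermometer's
- tail (a point): centre of the thermometer's other end face (70 mm behind the middle, 11 mm above its underside); axes as the thermometer's
- bracket: dark steel base plate screwed to the table, 140 x 60 mm, 3.5 mm high (side ears 9.5 mm high on its rear half). Origin: on the table under its and the case's middle. In it sits the thermometer case, an aluminium sleeve 146 mm long (x), 37 mm wide (y), roof 32 mm above the table (a spring housing 5 mm higher on the rear half); mouth at the -x end, towards the robot, other end closed
- mouth (a point): fixed to the bracket: centre of the case's open end IF the case sat in mid-play, 73 mm from the bracket's origin towards -x, 17.9 mm above the table; +x leads in. But the case sits loosely and lies up to 6.5 mm to either side (y) of it; this offset is not reported: find it by touch or sight, or pinch the case by its sides and shift it (about 3 N)
- case_end (a point): fixed to the bracket: the firm end stop, mid-play, 141 mm from the mouth. The cavity is 31.8 mm wide, 23.8 mm high (play 0.9 mm a side), floor 6 mm above the table, edges sharp. A leaf spring makes the last 30 mm drag, 1 to 5 N; at the stop the tail is 1 mm inside the mouth: the rest is pushed from behind. Over 45 N between thermometer and case or bracket is forcing
- flap (a joint): the case's end flap, rad: 0 shut, grows as it swings open towards the robot, to 3.0; starts near 0, stays anywhere (friction 0.02 N m). Upright plate 3 mm thick, 4-32 mm above the table; vertical hinge left of the mouth (x -75, y +20 mm from the case's middle); shut, it runs 40 mm towards -y across the mouth, then 20 mm more as a finger tab (7-29 mm high) past the right wall, hooked from behind
- brush: white plastic baby brush lying bristles up, 170 mm long: flat handle 14 mm wide, oval head 62 x 40 mm; origin under the point 52 mm behind the head's centre, +x towards the head; a bystander. It is about as long and as white as the thermometer, but has a head and bristles
- teether: silicone teether, a flat ring 78 mm across, 13 mm high; origin under its centre; a bystander
- car: beech toy car 115 mm long, 62 mm over its four turning wheels, 51 mm high; origin under its centre; a bystander
- jar: cream jar, 62 mm across, 42 mm high; origin under its centre; a bystander
- lotion: upright lotion bottle, 52 mm across, 150 mm high; origin under its centre; a bystander
- rattle: turned wooden rattle standing on end, 48 mm across, 85 mm high; origin under its centre; a bystander

How it is judged:
By the outcome, as a careful person would: the job done as asked, in the order asked, and still so for the second after the job is handed in, with the robot touching nothing.
It also fails if it takes over 72 s, if anything falls off the work surface, if the arm or the gripper's body presses on something with over 40 N, if the wrist force passes 120 N, or if a joint passes its speed limit or range.

ROBOT

A 6-joint arm with a two-finger parallel gripper is mounted at the origin on the work surface. World frame = base frame: x ahead of the robot, y to its left, z up, the work surface at z = 0. Lengths are in m, angles in rad, forces in N, time in s.
With the tool pointing down it reaches from about 0.35 to 0.975 m from the base axis. Payload 7.1 kg.
Tool frame: the origin (TCP) lies midway between the tips of the shut fingers; the grasp point (between the pads) lies 19 mm behind it; z points along the fingers, y is the line along which they close (so a half turn about z gives the same grasp; the last joint's range is limited). The gripper opens to 88 mm and grips with 3 to 60 N. Pads are 20 mm wide; open, the fingers measure 115 mm over their backs; the gripper's body (75 mm by 178 mm) begins 61 mm behind the grasp point.
Start: joints at [1.322, 0.423, 1.63, -0, 1.089, -0.019], TCP at [0.142, 0.609, 0.223] pointing down, gripper open.
Joint ranges: [-3, 3], [-0.9, 2.11], [0.09, 2.58], [-1.31, 4.45], [0.11, 2.69], [-2.54, 2.54]. Speed limits (rad/s): [2.39, 2.39, 3.01, 3.14, 3.14, 3.14].

INTERFACE

Orientations are given as a unit quaternion [w, x, y, z].
In Python, from station import move_pose, movel, movej, command_gripper, wait, inverse_kinematics, read_camera, camera_info, MotionError, job_done, get_time, get_joint_pos, get_qvel, get_effort, get_tcp_pos, get_ee_rot, get_ft_force, get_ft_torque, get_grip_width, get_finger_force gives the robot as it stands. Calls block until the motion is done:
- move_pose(position, orientation): joint-space move of the TCP to a pose.
- movel(position, frame=None, v=0.15, until_force=None): straight line of the TCP; frame=None keeps the orientation; v is the mean speed in m/s. With until_force (N) it stops when the force on the tool has changed by that much, and returns True; else False.
- movej(angles): joint-space move.
- command_gripper(opening): opening from 0.0 (shut) to 1.0 (fully open); the grip force is fixed at half the most; returns when the fingers have stopped.
- wait(seconds).
- inverse_kinematics(position, orientation): joint angles nearest the present ones, or None.
- read_camera(name): name is "scene" or "top" or "wrist"; returns the picture (480x640x3 uint8, red, green, blue); there is no depth.
- camera_info(name): a dict with "intrinsics" (3x3 intrinsics, pixels), "dist" ([k1, k2, p1, p2, k3] as OpenCV has them; the pictures are not rectified), "T" (4x4, takes a point from camera to world coordinates); the wrist camera has in their place "tool_from_camera" (4x4, takes a point from camera to tool coordinates, whose origin is the TCP and whose axes are the flange's). Camera axes: x right, y up, looking along -z (the intrinsics and any distortion apply to the point x, -y, -z); pixel columns grow to the right and rows downward; lengths in m; the calibration is good to about 2 mm. A picture is of the moment at which its call begins: read the wrist's pose just before it. camera_info takes no time and is no camera call.
A pose or a line that the arm cannot do raises MotionError and nothing moves.
- job_done(): hands the job in; it is judged then, once.
Readings, each from a call of its own:
- get_time(): time.
- get_joint_pos(): joint angles.
- get_qvel(): joint speeds.
- get_effort(): joint torques, N m.
- get_tcp_pos(): TCP position.
- get_ee_rot(): TCP orientation.
- get_ft_force(): force on the tool from outside, world axes, zero at the start.
- get_ft_torque(): the same for the moment, N m.
- get_grip_width(): opening from 0.0 (shut) to 1.0 (fully open).
- get_finger_force(): force on a finger pad.
Only numpy, scipy, OpenCV 4.12 (cv2) and the standard library are available. Lean on these libraries where they do the work, as an engineer would, in place of code of your own. Each camera call takes 0.05 s, during which the arm holds its last target. There are 200 camera calls.

## Working session

There is one attempt and no reset: what is moved stays moved. The work goes in short steps, each a Python script; the robot and the scene stay as the last script left them, time stands still between calls to the robot, and variables do not carry over. Pictures are saved under pics/ and viewed, at most 10 in all, crops included, and the job is handed in when it is done.

```bash
mkdir -p pics; ls
cat > h.py <<'E'
import numpy as np, cv2
from station import *
from scipy.spatial.transform import Rotation as R
def snap(cam,name,crop=None,scale=1):
    pos=np.array(get_tcp_pos());q=np.array(get_ee_rot())
    im=read_camera(cam)
    if crop: x0,y0,x1,y1=crop; im=im[y0:y1,x0:x1]
    if scale!=1: im=cv2.resize(im,None,fx=scale,fy=scale,interpolation=cv2.INTER_CUBIC)
    cv2.imwrite('pics/'+name,im[:,:,::-1]); return pos,q
def camT(cam,pos=None,q=None):
    i=camera_info(cam)
    if cam=='wrist':
        T=np.eye(4);T[:3,:3]=R.from_quat([q[1],q[2],q[3],q[0]]).as_matrix();T[:3,3]=pos
        return i,T@np.array(i['tool_from_camera'])
    return i,np.array(i['T'])
def px2w(cam,uv,z,pos=None,q=None):
    i,T=camT(cam,pos,q)
    p=cv2.undistortPoints(np.array([[uv]],float),np.array(i['intrinsics'],float),np.array(i['dist'],float))[0,0]
    d=T[:3,:3]@np.array([p[0],-p[1],-1]); o=T[:3,3]
    return o+d*(z-o[2])/d[2]
def w2px(cam,P,pos=None,q=None):
    i,T=camT(cam,pos,q); c=np.linalg.inv(T)@np.append(P,1); c=c[:3]*[1,-1,-1]
    return cv2.projectPoints(c.reshape(1,1,3),np.zeros(3),np.zeros(3),np.array(i['intrinsics'],float),np.array(i['dist'],float))[0][0,0]
def down(yaw):  # tool z down, tool x at heading yaw
    r=R.from_euler('z',yaw)*R.from_euler('x',np.pi); x,y,z,w=r.as_quat(); return [w,x,y,z]
E
python3 - <<'E'
from h import *
print(get_time(),get_ee_rot(),get_tcp_pos())
snap('top','top0.png');snap('scene','scene0.png')
for c in('top','scene','wrist'):
    i=camera_info(c);print(c,{k:np.round(v,3).tolist() for k,v in i.items()})
E
```

```text
pics
0.0 [-9.67132724e-05  1.14662336e-01  9.93404223e-01 -7.67694601e-04] [0.14222332 0.60802457 0.22190865]
top {'intrinsics': [[438.803, 0.0, 323.318], [0.0, 438.803, 242.228], [0.0, 0.0, 1.0]], 'dist': [-0.062, 0.0, 0.0, 0.0, 0.0], 'T': [[0.037, 0.977, -0.212, 0.408], [-0.999, 0.038, -0.003, 0.017], [0.005, 0.212, 0.977, 1.009], [0.0, 0.0, 0.0, 1.0]]}
scene {'intrinsics': [[458.5, 0.0, 321.364], [0.0, 458.5, 230.485], [0.0, 0.0, 1.0]], 'dist': [-0.056, 0.0, 0.0, 0.0, 0.0], 'T': [[0.095, -0.513, 0.853, 1.475], [0.995, 0.065, -0.071, -0.078], [-0.019, 0.856, 0.517, 0.6], [0.0, 0.0, 0.0, 1.0]]}
wrist {'intrinsics': [[359.555, 0.0, 324.026], [0.0, 359.555, 237.307], [0.0, 0.0, 1.0]], 'dist': [0.011, 0.0, 0.0, 0.0, 0.0], 'tool_from_camera': [[-0.0, 0.966, 0.259, 0.069], [1.0, 0.0, -0.0, 0.0], [-0.0, 0.259, -0.966, -0.162], [0.0, 0.0, 0.0, 1.0]]}
```

View pics/top0.png

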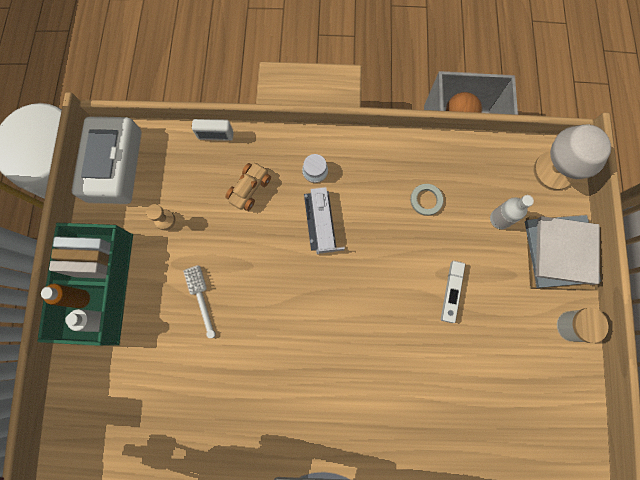

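View pics/scene0.png

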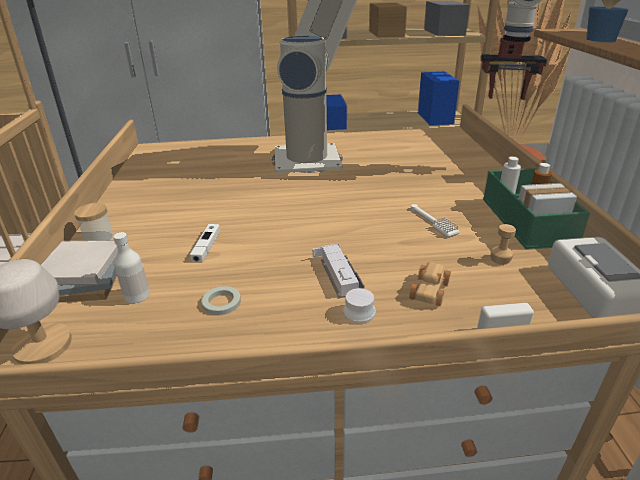

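The top view shows the case with its mouth at about (325,252) and its rear at (318,188), the flap tab at (350,250), and the jar just behind it. The thermometer runs from its nose at (457,262) to its tail at (448,322). The brush is at (200,300). The scene view agrees.

Run:
```python
from h import *
for n,uv,z in[('mouthL',(313,254),.032),('mouthR',(335,251),.032),('rearL',(308,190),.032),('rearR',(328,187),.032),('tab',(351,249),.03),('noseL',(450,262),.022),('noseR',(465,263),.022),('tailL',(441,320),.022),('tailR',(456,323),.022)]:
    print(n,np.round(px2w('top',uv,z),4))
m=px2w('top',(325,252),.03)
# look down at mouth, tool x toward robot so camera sits on the robot side
q=down(0.08+np.pi)
p=[m[0]-.0,m[1]-.01,.2]
print(inverse_kinematics(p,q), inverse_kinematics(p,down(.08)))
move_pose(p,q); print(snap('wrist','w1.png'),get_time(),get_joint_pos())
```

```text
mouthL [0.5922 0.0419 0.032 ]
mouthR [ 0.601  -0.0077  0.032 ]
rearL [0.7441 0.0601 0.032 ]
rearR [0.7533 0.0135 0.032 ]
tab [ 0.6075 -0.044   0.03  ]
noseL [ 0.5873 -0.2728  0.022 ]
noseR [ 0.5863 -0.3076  0.022 ]
tailL [ 0.455  -0.2498  0.022 ]
tailR [ 0.4494 -0.2836  0.022 ]
[-0.01170116  0.41075498  1.70868899  0.          1.02214868 -1.66249749] [-1.17011600e-02  4.10754979e-01  1.70868899e+00 -4.44089210e-16
  1.02214868e+00  1.47909517e+00]
(array([0.59828342, 0.00564319, 0.20004638]), array([ 4.46190228e-05, -4.04280087e-02,  9.99182451e-01,  6.69545493e-05])) 2.825 [-1.05084033e-02  4.10731168e-01  1.70866325e+00  1.24625757e-04
  1.02218068e+00 -1.66234887e+00]
```

View pics/w1.png

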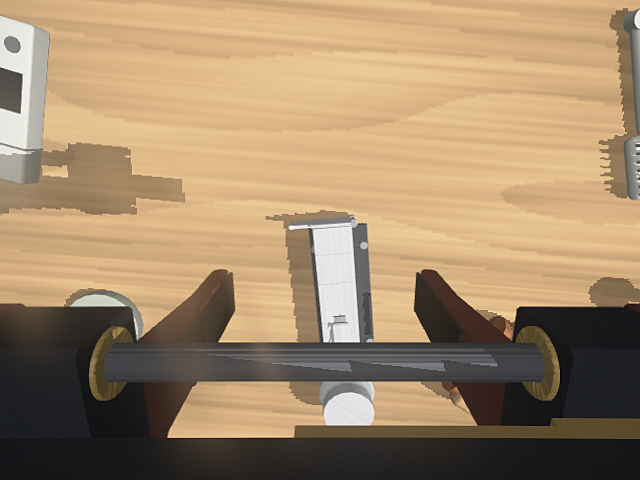

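The wrist view has its top towards the robot. The mouth's roof edge runs from about (311,228) to (353,225), the tab end is at (289,228) and the hinge is at (355,220). More of the bracket shows on the world-left side, so the case is offset to the right (-y). I'll enlarge it.

Run:
```python
import cv2
im=cv2.imread('pics/w1.png')[200:350,260:400]
cv2.imwrite('pics/w1c.png',cv2.resize(im,None,fx=4,fy=4,interpolation=cv2.INTER_CUBIC))
```

```text
(no output)
```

View pics/w1c.png

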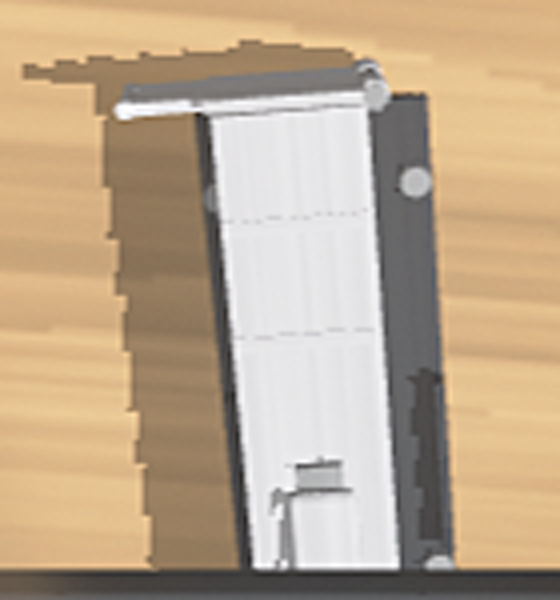

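The crop shows the roof's mouth corners at full-image (313,228.5) and (352,226.3), the side edges running down to (323,341.5) and (359.5,341.5), the tab end at (290.5,227) and the hinge at (353.5,222).

Run:
```python
from h import *
pos,q=np.array([0.59828342,0.00564319,0.20004638]),np.array([4.46e-05,-.0404280,.99918245,6.7e-05])
g=lambda uv,z:px2w('wrist',uv,z,pos,q)
a,b,c,d=g((313,228.5),.032),g((352,226.3),.032),g((323,341.5),.032),g((359.5,341.5),.032)
print(a,b,c,d,'width',np.linalg.norm(a-b))
for u in(c-a,d-b,(c+d-a-b)):print(np.arctan2(u[1],u[0]))
print('mid',(a+b)/2,'perp',np.arctan2(*( (b-a)[[1,0]]))-np.pi/2)
print('tab',g((290.5,227),.029),'hinge',g((353.5,222),.032))
# now look at the thermometer: tool x along its heading reversed
n=np.array([.5868,-.2902]);t=np.array([.4522,-.2667]);yaw=np.arctan2(*(n-t)[::-1]);print(yaw)
m=(n+t)/2
p=[m[0]+.03,m[1],.2];move_pose(p,down(yaw+np.pi)); print(snap('wrist','w2.png'),get_time())
```

```text
[ 0.60968379 -0.00399631  0.032     ] [0.60459711 0.03245067 0.032     ] [0.72805539 0.01495632 0.032     ] [0.72501482 0.05236023 0.032     ] width 0.03680022865936749
0.15876376448195825
0.16385517606078526
0.16133233802292699
mid [0.60714045 0.01422718 0.032     ] perp 0.1386679586039934
tab [ 0.61067778 -0.0254571   0.029     ] hinge [0.60035984 0.03343614 0.032     ]
-0.1728491629136233
(array([ 0.549835  , -0.27745454,  0.19995106]), array([-2.24393187e-05,  8.58186515e-02,  9.96310753e-01,  2.03633033e-04])) 3.9833
```

View pics/w2.png

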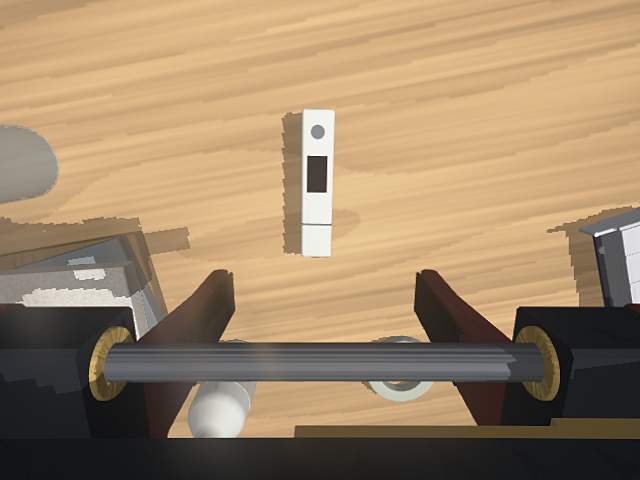

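The thermometer's tail corners are at (303,109) and (335,110), and its nose corners at (302,256) and (331,257). Next I open the flap by hooking the tab from behind with the closed fingers.

```bash
cat >> h.py <<'E'
YAW=0.16; M=np.array([.6071,.0142])
def C(x,y,z):  # case frame, origin on the mouth, mm -> world m
    c,s=np.cos(YAW),np.sin(YAW); return [M[0]+(c*x-s*y)/1e3, M[1]+(s*x+c*y)/1e3, z/1e3]
def flapfinger(th,side,r=52,hx=13,hy=10,ex=0):
    d=np.array([-np.sin(th),-np.cos(th)]);n=np.array([np.cos(th),-np.sin(th)])
    off=hx*abs(np.cos(th))+hy*abs(np.sin(th))+1.5+ex
    return np.array([-2,20])+r*d+side*off*n
E
python3 - <<'E'
from h import *
pos,q=np.array([.549835,-.27745454,.19995106]),np.array([-2.24e-05,.0858186515,.996310753,2.036e-4])
g=lambda uv:px2w('wrist',uv,.022,pos,q)[:2]
tl,tr,nl,nr=g((303,109)),g((335,110)),g((302,256)),g((331,257))
t=(tl+tr)/2;n=(nl+nr)/2;print('tail',t,'nose',n,'len',np.linalg.norm(n-t),np.linalg.norm(tl-tr),'yaw',np.arctan2(*(n-t)[::-1]))
Q=down(YAW+np.pi/2)
command_gripper(0)
move_pose(C(18,-34,120),Q)
print(movel(C(18,-34,12),v=.1,until_force=6),get_tcp_pos())
for th in np.linspace(0,2.8,12):
    x,y=flapfinger(th,1,r=54 if th<.3 else 50)
    f=movel(C(x,y,12),v=.1,until_force=12)
    if f: print('force',th,get_ft_force());break
print(get_ft_force(),get_tcp_pos(),get_time())
x,y=flapfinger(2.8,1,r=50,ex=6);movel(C(x,y,12)); movel(C(x,y,120),v=.2)
move_pose(C(-30,-10,200),down(YAW+np.pi));print(snap('wrist','w3.png'),get_time())
E
```

```text
tail [ 0.45434243 -0.26511914] nose [ 0.58949997 -0.29162437] len 0.13773193831447852 0.028546084723698024 yaw -0.19364869815233726
False [ 0.63086164 -0.01652184  0.01269484]
[ 0.3871626  -0.40889113 -0.35546547] [0.56356726 0.069784   0.01205358] 11.4083
(array([ 5.78658787e-01, -3.61212851e-04,  1.99137308e-01]), array([-7.36457221e-04, -7.95319141e-02,  9.96832044e-01,  9.40087197e-05])) 13.8917
```

View pics/w3.png

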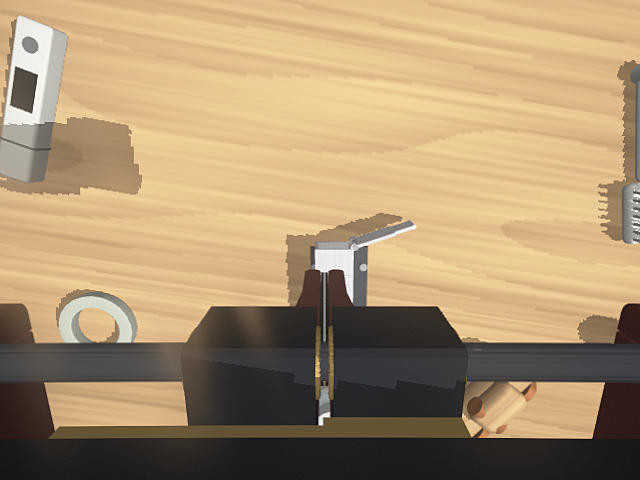

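The flap stands open at about 2.75 rad, from its hinge at (354,246) to its tip at (415,224), clear of the insertion path. Next I pinch the case to centre it on a known line. Then I pick up the thermometer by its tail with the camera on the nose side, and check it in front of the mouth.

Run:
```python
from h import *
Q=down(YAW)
command_gripper(1)
move_pose(C(42,0,120),Q)
print(movel(C(42,0,12),v=.12,until_force=8))
command_gripper(0.3); command_gripper(0)
print('w',get_grip_width()*88,get_ft_force(),get_ft_torque(),get_tcp_pos())
command_gripper(0.75)
movel(C(42,0,130),v=.2)
t=np.array([.4543,-.2651]);n=np.array([.5895,-.2916]);y=np.arctan2(*(n-t)[::-1]);u=(n-t)/np.linalg.norm(n-t)
mid=(t+n)/2; gpt=mid-u*.0565
move_pose([*gpt,.12],down(y))
print(movel([*gpt,.003],v=.1,until_force=8),get_tcp_pos())
command_gripper(0); print('w',get_grip_width()*88,get_finger_force())
print(get_tcp_pos())
movel([*gpt,.12],v=.1)
move_pose(C(-160,0,120),Q)
movel(C(-145,0,35),v=.15)
print(get_tcp_pos(),get_ft_force(),get_time(),snap('wrist','w4.png'))
```

```text
False
w 36.6091658329466 [ 0.03766162 -0.54150372 -0.56851231] [-0.10903834  0.15928789  0.26038792] [0.64856292 0.02086512 0.01198705]
False [ 0.46689749 -0.26774983  0.00355991]
w 29.83050463663177 29.917313754558563
[ 0.46649465 -0.26753374  0.00309845]
[ 0.46414137 -0.0094071   0.03515054] [-0.05828935 -0.18319853 -0.29806524] 27.7333 (array([ 0.46414137, -0.0094071 ,  0.03515054]), array([ 3.21383227e-06,  9.96842469e-01,  7.94046049e-02, -1.13127186e-05]))
```

View pics/w4.png

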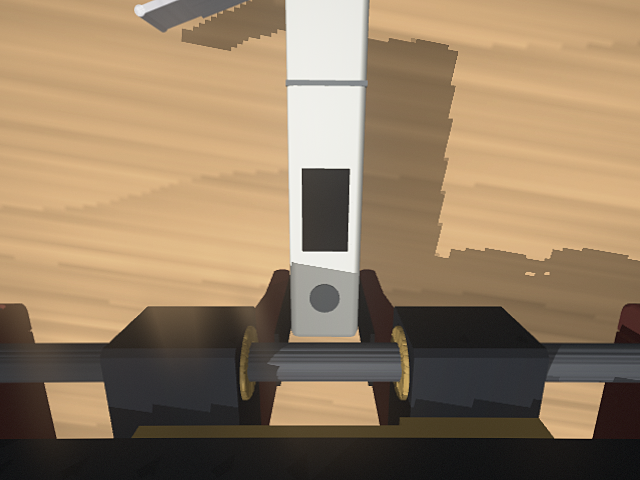

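The view from the tool shows the thermometer gripped straight along the tool x axis. Its tail edge is at about (324,335) and the flap, still open, is at top left. I'll lower to cavity height and advance gently, stopping on any force.

Run:
```python
from h import *
pos,q=np.array(get_tcp_pos()),np.array(get_ee_rot())
def loc(uv):
    p=px2w('wrist',uv,pos[2]+.0189,pos,q)-pos; c,s=np.cos(YAW),np.sin(YAW); return np.round([(c*p[0]+s*p[1])*1e3,(-s*p[0]+c*p[1])*1e3],1)
print('tail L,R',loc((293,335)),loc((356,335)),'line L,R',loc((287,82)),loc((368,82)))
movel(C(-140,0,10),v=.1)
f0=np.array(get_ft_force())
for x in(-124,-118,-110):
    r=movel(C(x,0,10),v=.03,until_force=5)
    print(x,r,np.round(np.array(get_ft_force())-f0,2),np.round(get_ft_torque(),2),get_tcp_pos())
    if r: break
snap('wrist','w5.png'); print(get_time())
```

```text
tail L,R [-11.3  13.5] [-11.4 -14.3] line L,R [92.5 13.4] [ 92.5 -16.4]
-124 False [ 0.42  0.93 -1.16] [-0.05  0.21  0.01] [ 0.48455365 -0.00554311  0.00993822]
-118 False [-0.65  0.08 -1.36] [-0.07  0.18 -0.03] [ 0.49084843 -0.00459934  0.01001608]
-110 False [ 0.2   0.57 -1.51] [-0.03  0.17 -0.01] [ 0.49871583 -0.00329026  0.01001215]
29.6917
```

Run:
```python
from h import *
f0=np.array(get_ft_force())
for x in(-90,-70,-50,-35,-23):
    r=movel(C(x,0,10),v=.04,until_force=8)
    print(x,r,np.round(np.array(get_ft_force())-f0,2),np.round(get_ft_torque(),2),np.round(get_tcp_pos(),4))
    if r: break
snap('wrist','w5.png'); print(get_time())
```

```text
-90 False [-0.21 -0.27 -0.7 ] [0.03 0.19 0.02] [ 5.182e-01 -1.000e-04  9.900e-03]
-70 False [ 0.93  0.22 -0.32] [0.11 0.1  0.11] [0.5381 0.0031 0.01  ]
-50 False [ 0.88  0.37 -0.38] [0.24 0.16 0.16] [0.5581 0.0063 0.01  ]
-35 False [ 2.3   1.65 -1.79] [0.35 0.09 0.23] [0.5732 0.0087 0.0101]
-23 False [ 0.78  1.83 -1.91] [0.26 0.12 0.27] [0.5851 0.0106 0.01  ]
32.6667
```

View pics/w5.png

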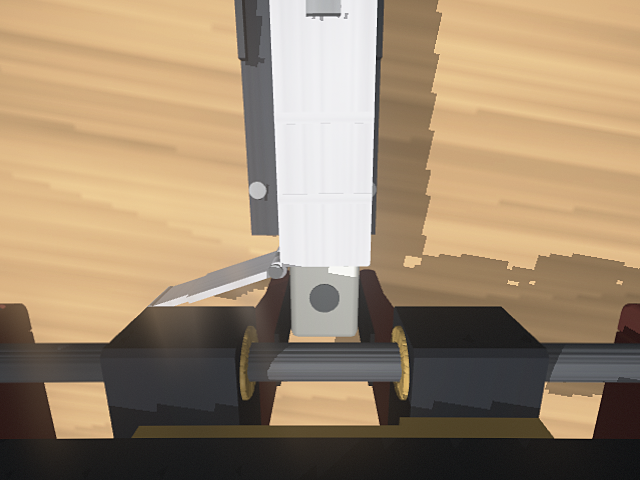

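The thermometer is about 106 mm in, with its tail out at (324,335), its grip just short of the mouth edge at row 265, and the flap clear. I release it and push the rest with the closed fingers tilted so that the tips lead.

Run:
```python
from h import *
command_gripper(0.46)
movel(C(-25,0,75),v=.15)
r=R.from_euler('z',YAW)*R.from_euler('y',-0.6)*R.from_euler('x',np.pi);x,y,z,w=r.as_quat();QT=[w,x,y,z]
command_gripper(0)
move_pose(C(-65,0,70),QT)
movel(C(-62,0,12),v=.12)
f0=np.array(get_ft_force())
h=movel(C(1,0,12),v=.025,until_force=14)
p=np.array(get_tcp_pos()); d=p[:2]-M
print(h,np.round(np.array(get_ft_force())-f0,2),'x',(d@[np.cos(YAW),np.sin(YAW)])*1e3,'y',(d@[-np.sin(YAW),np.cos(YAW)])*1e3,get_time())
```

```text
True [-0.55 -0.63 -0.13] x -9.738895642124536 y 0.1277749756545046 39.175
```

Run:
```python
from h import *
f0=np.array(get_ft_force())
h=movel(C(1,0,12),v=.015,until_force=18)
p=np.array(get_tcp_pos()); d=p[:2]-M
print(h,np.round(np.array(get_ft_force())-f0,2),'x',(d@[np.cos(YAW),np.sin(YAW)])*1e3)
movel(C(-60,0,20),v=.15)
r=R.from_euler('z',YAW)*R.from_euler('y',-0.75)*R.from_euler('x',np.pi);x,y,z,w=r.as_quat()
pz=C(-125,-3,70);move_pose(pz,[w,x,y,z])
print(snap('wrist','w6.png'),get_time())
im=cv2.imread('pics/w6.png');print(w2px('wrist',C(0,0,18),*[np.array(get_tcp_pos()),np.array(get_ee_rot())]))
```

```text
True [-0.49  0.24  0.58] x -9.726524541529116
(array([ 0.48482173, -0.00912567,  0.07020495]), array([-0.02909329,  0.9274153 ,  0.07392422,  0.36549918])) 40.575
[318.77895573 164.05008735]
```

View pics/w6.png

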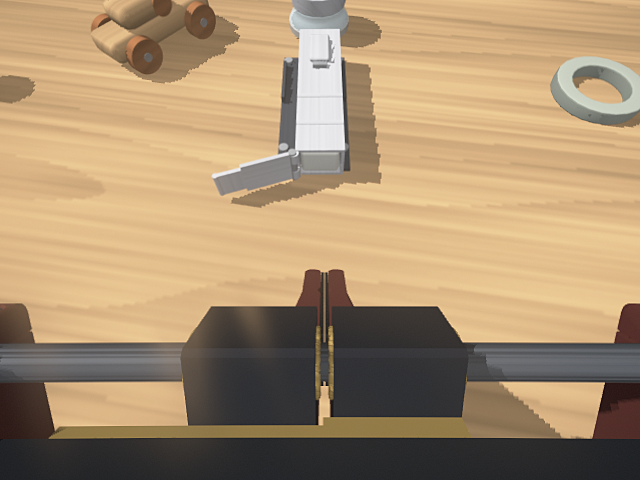

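The tail face fills the mouth at about (322,160), and the flap is open. Two pushes stopped firmly at the same spot. As a cheap check I touch the right wall's edge, to see that the tail sits deeper than the rim, and then shut the flap.

Run:
```python
from h import *
def cx():
    d=np.array(get_tcp_pos())[:2]-M; return (d@[np.cos(YAW),np.sin(YAW)])*1e3
r=R.from_euler('z',YAW)*R.from_euler('y',-0.6)*R.from_euler('x',np.pi);x,y,z,w=r.as_quat()
move_pose(C(-50,-22,30),[w,x,y,z]); movel(C(-22,-22,12),v=.15)
print('rim',movel(C(1,-22,12),v=.02,until_force=6),cx())
movel(C(-50,-22,30),v=.2)
Q=down(YAW+np.pi/2)
move_pose(C(-40,20,110),Q)
x,y=flapfinger(2.7,-1,r=48,ex=8); movel(C(x,y,110),v=.25); print('desc',movel(C(x,y,12),v=.15,until_force=6))
for th in np.r_[np.linspace(2.6,0.15,9)]:
    x,y=flapfinger(th,-1,r=46)
    if movel(C(x,y,12),v=.12,until_force=12): print('force',th,get_ft_force());break
x,y=flapfinger(-.12,-1,r=42)
print('shut',movel(C(x,y,12),v=.03,until_force=6),cx(),get_ft_force())
p=np.array(get_tcp_pos());movel(C(-45,-22,12),v=.15);movel(C(-60,-22,110),v=.25)
move_pose(C(-125,-3,110),down(YAW))
snap('wrist','w7.png');print(get_time())
im=cv2.imread('pics/w7.png')
a=im;b=cv2.imread('pics/w6.png')[120:190,260:390]
b=cv2.resize(b,None,fx=3,fy=3,interpolation=cv2.INTER_CUBIC)
a=cv2.resize(a,(480,360));o=np.zeros((360,870,3),np.uint8);o[:,:480]=a;o[:210,480:]=b
cv2.imwrite('pics/w7c.png',o[:,:800])
```

```text
rim True -10.090692661071603
desc False
shut True -14.366779039527064 [-0.71647162 -0.28404826 -0.38914433]
51.15
```

View pics/w7c.png

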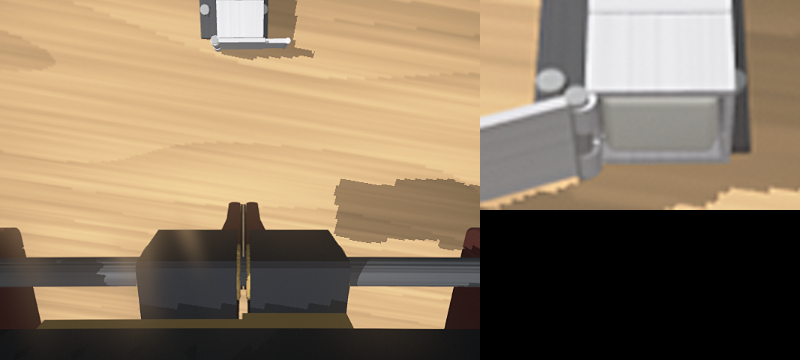

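The last view shows the flap flush across the mouth, from its hinge at (215,43) to the tab end at (290,41) in the left panel. The earlier enlarged view shows the tail inside the rim. The robot is clear of everything, so I hand in.

```bash
python3 -c "
from station import *
print(job_done(),get_time())"
```

```text
the job is handed in; nothing more can be done
the job is handed in; nothing more can be done
```

I opened the flap, slid the thermometer in lens end first until it stopped firmly under 14 N and again under 18 N, shut the flap, and handed the job in at about 51 s; a rim touch put the tail only about 0.4 mm inside (1 mm expected), so the last half millimetre is unconfirmed.

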